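# Break the lid stay and shut the sample chest

## Task

Close up the sample chest: push the knob at the knee of the folding stay towards the robot's right so that the stay unlocks, then lower the lid gently until it is fully shut, and finally slide the bolt fully home over the lid's edge. Do not force the lid while the stay is locked, do not let it slam or press hard on anything, leave the bolt drawn back until the lid is down, and leave the things standing round the chest as they are.

Things in the scene. Friction and masses are not known exactly. Their poses are not given: they have to be found in the camera images.
- chest: Grey metal sample chest fixed to the table, 150 (its x) x 190 (its y) x 85 mm high, open at the top. Origin: centre of its underside, on the table. Hinge on its +y side (robot's left), folding stay on its -x face (towards the robot), bolt on a ledge on its -y wall (robot's right): ledge 50 wide (x), 44 mm out from the wall, top 96 mm up.
- lid_hinge (a point): Middle of the lid's hinge line, which runs along the chest's x at its left (+y) rim: y = +95, z = 85 mm in the chest's frame. The lid is a plate 150 (along the hinge) x 190 (hinge to free edge) x 10 mm thick, its inner face on the hinge line.
- lid (a joint): Lid angle, rad. 0 = propped open as found, 1.25 rad up from level, leaning over the chest; 1.25 = shut, level on the rim, top face 95 mm above the table. Stiff hinge: with the stay broken the lid stays where it is left and takes about 1 to 4 N near its free edge to lower.
- knee (a joint): Knee of the folding stay, rad. 0 = locked: knee 5 mm over centre on the hinge side, against its stop, so the lid only gives a little (under 0.1) when pushed; 0.15 = straight; more = broken, folding towards the chest's -y (robot's right) and down, lowering the lid with it; about 2.15 with the lid shut. Turns easily (a few N on the knob).
- stay_foot (a point): Where the stay's lower link pivots on the chest's front face: y = +50, z = 55 mm in the chest's frame. The stay is two flat steel links of 69 mm between the knee and their pivots, 3 to 11 mm in front of the front face; the upper one pivots on the lid's front edge 110 mm from the hinge.
- knee_knob (a point): Middle of the thumb knob at the knee: a dark level pin 12 mm in diameter standing out along the chest's -x, from 86 to 133 mm in front of the chest's centre (this point at 109). Locked, it is about 122 mm above the table at y about +62 mm in the chest's frame. Push it from its left side towards the chest's -y.
- bolt (a joint): Slide bolt on the ledge, in m: 0 to 0.006 = drawn back as found, 0.025 = fully home, reaching over the lid's edge. Slides along the chest's +y (towards the hinge) with about 2.5 N of friction.
- bolt_knob (a point): Middle of the bolt's upright knob, 12 mm in diameter (head 16 mm), standing from 101 to 131 mm above the table; this point is 114.5 mm above the table and moves with the bolt.
- petri_dish: Bystander, loose: clear round covered dish, 65 mm across, 13 high, on the right of the chest. Origin: centre of its underside.
- timer: Bystander, loose: white bench timer, 66x68x17 mm, right of the chest. Origin: centre of its underside.
- amber_vial: Bystander, loose: amber vial with black cap, 19 mm across, 50 high, in front of the chest, right. Origin: centre of its underside.
- loupe: Bystander, loose: black loupe, 40 mm across, 35 high, behind the chest. Origin: centre of its underside.
- glue_tube: Bystander, loose: small upright glue tube, 20 mm across, 70 high, front left of the chest. Origin: centre of its underside.
- tape_roll: Bystander, loose: tape roll lying flat, 48 mm across, 18 high, behind the chest, left. Origin: centre of its underside.

How it is judged:
On the way, in this order (a step that is already met when the one before it is completed fails the run):
1. the stay is broken at its knee (knee past 0.4 rad) with the lid still well up (value of joint knee above 0.4 rad and value of joint lid below 0.8 rad), for 0.1 s.
2. the lid is shut with the bolt still drawn (value of joint lid above 1.225 rad and value of joint bolt below 0.015 m), for 0.2 s.
3. the bolt is home (value of joint bolt above 0.021 m and value of joint lid above 1.225 rad), for 0.2 s.
At the end, for the whole second after the job is handed in: The lid is fully shut (within 0.025 rad, about 5 mm at its free edge) and at rest, the bolt is home (within 4 mm of its full travel), and the things round the chest stand where they stood (within 20 mm) (all of step 3 and velocity of joint lid between -0.05 and 0.05 rad/s); the robot touches nothing.
It fails at once if the lid slams (its free edge moves faster than about 0.5 m/s) (velocity of joint lid above 2.5 rad/s).
It fails at once if the lid is forced down against the locked stay (value of joint knee below 0.1 rad and value of joint lid above 0.1 rad).
It fails at once if the robot presses on the chest, its lid, stay or bolt with more than 40 N (contact force between any of the fingers, the arm and chest above 40 N).
It fails at once if the bolt is slid across before the lid is down (value of joint bolt above 0.012 m and value of joint lid below 1.15 rad).
It fails at once if a thing standing round the chest is shifted by more than 20 mm or tipped over (distance of any of petri_dish, timer, amber_vial, loupe, glue_tube, tape_roll from where it was at the start of the episode above 0.02 m or angle between any of petri_dish, timer, amber_vial, loupe, glue_tube, tape_roll's own z axis and vertical above 0.5 rad).
It also fails if it takes over 58 s, if anything falls off the work surface, if the arm or the gripper's body presses on something with over 40 N, if the wrist force passes 120 N, or if a joint passes its speed limit or range.

## Robot

A 7-joint arm with a two-finger parallel gripper is mounted at the origin on a cart in front of the work surface, level with it; the furniture and walls round the work are solid. World frame = base frame: x ahead of the robot, y to its left, z up, the work surface at z = 0. Lengths are in m, angles in rad, forces in N, time in s.
With the tool pointing down it reaches from about 0.4 to 0.85 m from the base axis. Payload 4.5 kg.
Tool frame: the origin (TCP) lies at the very end of the fingers, on their centre line; the grasp point (between the pads) lies 19 mm behind it (r.grip_depth is the z of the grasp point in the tool frame, in m); z points along the fingers, y is the line along which they close (so a half turn about z gives the same grasp; the last joint's range is limited). The gripper opens to 88 mm and grips with 3 to 60 N. Pads are 18 mm wide; open, the fingers measure 123 mm over their backs; the gripper's body (75 mm by 187 mm) begins 45 mm behind the grasp point.
Start: joints at [-1.166, 0.689, -0.195, 1.565, 0.157, 0.902, -0.215], TCP at [0.226, 0.583, 0.204] pointing down, gripper open.
Joint ranges: [-3.01, 3.01], [-0.46, 2.08], [-1.47, 1.51], [0.13, 2.56], [-1, 4.14], [0.04, 2.09], [-2.66, 2.66]. Speed limits (rad/s): [2.57, 2.57, 3.14, 3.14, 3.14, 3.14, 3.14].

## Interface

Orientations are given as a unit quaternion [x, y, z, w].
In Python, from plant import r gives the robot as it stands.
- The arm moves only by the shell command python3 steer.py 'ROWS' [FORCE]. ROWS is a JSON object with one list for each field, all of the same length, 1 to 10, a row being the entries at one place: finger_gap (the opening from 0.0 (shut) to 1.0 (fully open)), x, y, z (the shift in units of 50 mm), drx, dry, drz (a rotation vector in rad); each row is the pose to reach, as a shift and turn from the pose commanded when the command began, along the tool's axes at that moment; what a row does not reach only later rows make up. A row lasts 1/10 s, in which the tool goes at most 0.05 m and 0.15 rad, less where a joint would pass 70% of its speed; a pose out of reach is approached as far as the arm can. The fingers move at their own pace and stop on an object; FORCE is the grip in N (left out, the last holds). Time passes only in rows, so rows that do not move let the fingers close. It prints the time, the measured TCP pose, the force, the opening and the grip force at its end. Input that does not fit is refused with a message, and nothing moves.
- r.get_state(): the state, without advancing time (a new reading comes with each control period).
- r.snapshot(name): name is "scene" or "side" or "wrist"; returns the picture (420x560x3 uint8, red, green, blue); there is no depth.
- r.camera_params(name): a dict with "fx", "fy", "cx", "cy" (pixels), "rvec" (rotation vector, rad) and "tvec" (3), from world to camera coordinates, as OpenCV has them. Camera axes: x right, y down, z forward; pixel columns grow to the right and rows downward; lengths in m; the calibration is good to about 2 mm. A picture is of the moment at which its call begins: read the wrist's pose just before it. camera_params takes no time and is no camera call; for the wrist camera it gives the pose at the moment of the call.
- r.finish_job(): hands the job in; it is judged then, once.
The state is a dict: "clock": time; "q": joint angles; "qd": joint speeds; "joint_torque": joint torques, N m; "tool_pos": TCP position; "eef_rot": TCP orientation; "contact_force": force on the tool from outside, world axes, zero at the start; "moment": the same for the moment, N m; "opening": opening from 0.0 (shut) to 1.0 (fully open); "finger_force": force on a finger pad.
Only numpy, scipy, OpenCV 4.12 (cv2) and the standard library are available. Lean on these libraries where they do the work, as an engineer would, in place of code of your own. Each camera call takes 0.05 s, during which the arm holds its last target. There are 200 camera calls.

## Working session

There is one attempt and no reset: what is moved stays moved. The work goes in short steps, Python scripts to look and compute and a shell command to move; the robot and the scene stay as the last step left them, time stands still between calls to the robot, and variables do not carry over. Pictures are saved under pics/ and viewed, at most 10 in all, crops included, and the job is handed in when it is done.

```bash
ls; mkdir -p pics; python3 - <<'E'
from plant import r
import cv2,numpy as np
s=r.get_state();print(s['clock'],s['tool_pos'],s['eef_rot'],s['contact_force'],r.grip_depth)
for n in("scene","side"):
    cv2.imwrite(f"pics/{n}0.png",r.snapshot(n)[:,:,::-1]);p=r.camera_params(n);print(n,p)
    R=cv2.Rodrigues(np.array(p['rvec']))[0];print(-R.T@np.array(p['tvec']))
E
```

```text
pics
plant.py
steer.py
0.0 [0.22627835 0.58184363 0.20272109] [ 1.84310277e-01  9.82867676e-01 -9.18158079e-04 -9.99023865e-05] [-0.36454259 -0.93337671  0.57665491] -0.0187
scene {'fx': 422.43407791698786, 'fy': 422.43407791698786, 'cx': 278.1571930511397, 'cy': 209.35521154143132, 'rvec': array([ 1.81771454, -1.05324141,  0.68714769]), 'tvec': array([-0.24477429,  0.2983219 ,  0.46084421])}
[-0.1338245  -0.33941539  0.47767771]
side {'fx': 431.7396521784387, 'fy': 431.7396521784387, 'cx': 267.9987556757077, 'cy': 214.5660786034538, 'rvec': array([ 1.90000553,  1.92952528, -0.51743344]), 'tvec': array([-0.0081506 , -0.41279577,  1.20512761])}
[0.97133359 0.00853446 0.82415869]
```

View pics/scene0.png

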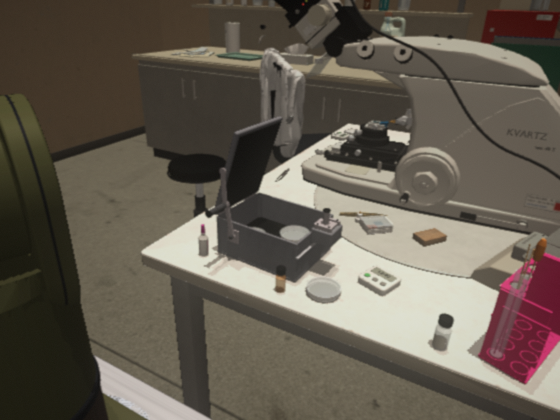

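View pics/side0.png

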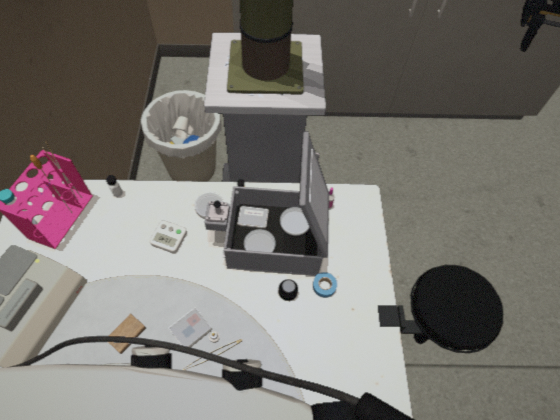

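The scene view shows the chest (knob about (210,212), bolt about (326,217), glue tube (203,243)). The side view has the chest's rim at about (228..325, 190..270). I'll enlarge both.

```bash
python3 - <<'E'
import cv2,numpy as np
a=cv2.imread('pics/scene0.png')[180:290,190:350];b=cv2.imread('pics/side0.png')[130:290,190:340]
a=cv2.resize(a,None,fx=2.75,fy=2.75,interpolation=cv2.INTER_CUBIC)  # 440x302
a2=cv2.imread('pics/scene0.png')[180:270,190:250]
a=cv2.resize(cv2.imread('pics/scene0.png')[180:290,195:345],(600,440),interpolation=cv2.INTER_CUBIC)
cv2.imwrite('pics/c1.png',np.clip(a*1.6,0,255))
b=cv2.resize(b,(562,600),interpolation=cv2.INTER_CUBIC);cv2.imwrite('pics/c2.png',np.clip(b*1.5,0,255))
E
```

```text
[ WARN:0@0.063] global loadsave.cpp:1063 imwrite_ Unsupported depth image for selected encoder is fallbacked to CV_8U.
```

View pics/c1.png

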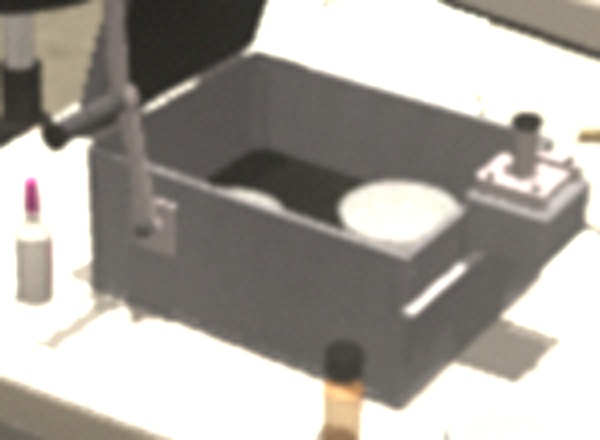

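View pics/c2.png

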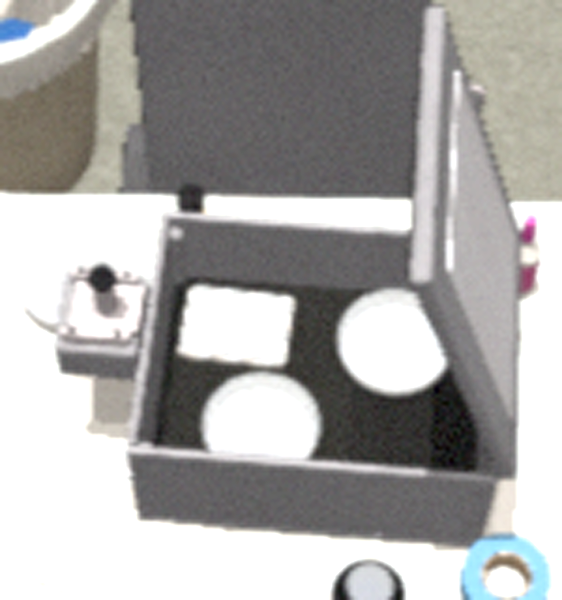

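c1 shows the chest's corners, the knob (tip about (209,213) full-image, root about (227,204)), the stay foot at (231,237), the bolt head at (327,210) and the amber vial in front on the right. c2 gives the bolt head at (217.5,204) and the rim corners at (235,188), (226,250.5) and (327,256).

```bash
cat > h.py <<'E'
import cv2,numpy as np
from plant import r
def ray(n,uv,p=None):
    p=p or r.camera_params(n);R=cv2.Rodrigues(np.array(p['rvec']))[0]
    d=R.T@np.array([(uv[0]-p['cx'])/p['fx'],(uv[1]-p['cy'])/p['fy'],1]);return -R.T@np.array(p['tvec']),d/np.linalg.norm(d)
def plane(n,uv,z,ax=2):
    c,d=ray(n,uv);return c+d*(z-c[ax])/d[ax]
def tri(*obs):
    A=0;b=0
    for c,d in obs:
        P=np.eye(3)-np.outer(d,d);A=A+P;b=b+P@c
    X=np.linalg.solve(A,b);return X,[float(np.linalg.norm((np.eye(3)-np.outer(d,d))@(X-c))) for c,d in obs]
E
python3 - <<'E'
from h import *
np.set_printoptions(precision=4,suppress=True)
loc=[];W=[]
for n,uv,z,l in [("scene",(295,281.75),0,(-75,-95)),("scene",(298,243.75),.085,(-75,-95)),("scene",(218.3,252.5),0,(-75,95)),("scene",(218,217),.085,(-75,95)),("scene",(259.5,193.8),.085,(75,95)),
 ("side",(235.4,187.9),.085,(-75,-95)),("side",(226,250.5),.085,(75,-95)),("side",(326.6,255.9),.085,(75,95)),("side",(227.4,268.1),0,(75,-95)),("side",(321.3,274),0,(75,95))]:
    w=plane(n,uv,z)[:2];loc.append(l);W.append(w)
L=np.array(loc)/1000;W=np.array(W)
lc,wc=L.mean(0),W.mean(0);U,S,Vt=np.linalg.svd((L-lc).T@(W-wc));Rm=Vt.T@np.diag([1,np.linalg.det(Vt.T@U.T)])@U.T
t=wc-Rm@lc;print("chest",t,"yaw",np.arctan2(Rm[1,0],Rm[0,0]));print(((L@Rm.T+t)-W)*1000)
R3=np.eye(3);R3[:2,:2]=Rm;T=np.r_[t,0]
np.savez('chest.npz',R=R3,T=T)
f=lambda w:R3.T@(w-T)
X,e=tri(ray("scene",(326.8,210)),ray("side",(217.5,203.6)));print("boltknob top",X,e,f(X))
X,e=tri(ray("scene",(298,243.75)),ray("side",(235.4,187.9)));print("FR rim",X,e,f(X))
for uv,x in(((208.8,213.3),-.133),((227.5,203.8),-.08),((230.8,237.5),-.083)):
    c,d=ray("scene",uv);c=f(c);d=R3.T@d;print("scene knob local",c+d*(x-c[0])/d[0])
for n,uv,z in(("scene",(203.5,254),0),("scene",(280,267),.05),("side",(240.5,181),.05)):print(uv,plane(n,uv,z))
for y,z in((.062,.122),):print("knob nominal",R3@[-.109,y,z]+T)
E
```

```text
chest [0.5421 0.0298] yaw -0.04010301505664117
[[-1.1408 -2.2911]
 [-0.4377 -0.0058]
 [-2.5759  2.1642]
 [-2.3807  5.4035]
 [ 5.7985 11.0918]
 [-4.7865 -7.2891]
 [ 1.4159 -2.7215]
 [ 1.1972 -3.3372]
 [ 2.5201  0.4193]
 [ 0.39   -3.4341]]
boltknob top [ 0.535  -0.0839  0.1289] [0.0006824692763034198, 0.0006824692763033644] [-0.0025 -0.1138  0.1289]
FR rim [ 0.4675 -0.0575  0.0824] [0.002661667693608438, 0.002661667693608414] [-0.071  -0.0902  0.0824]
scene knob local [-0.133   0.0608  0.1269]
scene knob local [-0.08    0.0587  0.1258]
scene knob local [-0.083   0.0506  0.0552]
(203.5, 254) [0.4528 0.1483 0.    ]
(280, 267) [ 0.4276 -0.0459  0.05  ]
(240.5, 181) [ 0.4258 -0.0477  0.05  ]
knob nominal [0.4357 0.0961 0.122 ]
```

```bash
python3 - <<'E'
from h import *
from scipy.spatial.transform import Rotation as Ro
np.set_printoptions(precision=4,suppress=True)
L=[];W=[]
for n,uv,z,l in [("scene",(295,281.75),0,(-75,-95)),("scene",(298,243.75),.085,(-75,-95)),("scene",(218.3,252.5),0,(-75,95)),("scene",(218,217),.085,(-75,95)),
 ("side",(235.4,187.9),.085,(-75,-95)),("side",(226,250.5),.085,(75,-95)),("side",(326.6,255.9),.085,(75,95)),("side",(227.4,268.1),0,(75,-95)),("side",(321.3,274),0,(75,95))]:
    W.append(plane(n,uv,z)[:2]);L.append(l)
L=np.array(L)/1000;W=np.array(W)
A=np.c_[L,np.zeros(len(L))];B=np.c_[W,np.zeros(len(W))]
rot,_=Ro.align_vectors(B-B.mean(0),A-A.mean(0));R=rot.as_matrix();T=B.mean(0)-R@A.mean(0);T[2]=0
print(T,rot.as_rotvec(),(A@R.T+T-B)[:,:2]*1000);np.savez('chest.npz',R=R,T=T)
f=lambda w:R.T@(w-T)
X,_=tri(ray("scene",(326.8,210)),ray("side",(217.5,203.6)));print("bolt",f(X))
for uv,x in(((208.8,213.3),-.133),((227.5,203.8),-.08),((230.8,237.5),-.083)):
    c,d=ray("scene",uv);c=f(c);d=R.T@d;print(c+d*(x-c[0])/d[0])
E
cat > go.py <<'E'
import sys
from h import *
from scipy.spatial.transform import Rotation as Ro
np.set_printoptions(precision=4,suppress=True)
z=np.load('chest.npz');R,T=z['R'],z['T']
s=r.get_state();Q=Ro.from_quat(s['eef_rot'])
print("t",s['clock'],"local",R.T@(s['tool_pos']-T),"F",R.T@np.array(s['contact_force']),"op",s['opening'])
D=Ro.from_matrix(R@np.diag([-1,1,-1.]))
print("align rotvec",(Q.inv()*D).as_rotvec())
if len(sys.argv)>1:
    g=R@np.array([float(a) for a in sys.argv[1:4]])/1000+T
    print("shift",Q.inv().apply(g-s['tool_pos']))
E
python3 go.py -122 108 112
```

```text
[0.5427 0.031  0.    ] [ 0.      0.     -0.0371] [[-0.2546 -1.2653]
 [ 0.4486  1.02  ]
 [-2.2512  3.2117]
 [-2.0561  6.4509]
 [-3.9002 -6.2633]
 [ 2.3193 -1.2524]
 [ 1.539  -1.8464]
 [ 3.4235  1.8883]
 [ 0.7318 -1.9434]]
bolt [-0.0034 -0.1151  0.1289]
[-0.133   0.0603  0.1267]
[-0.08    0.0579  0.1255]
[-0.083   0.0499  0.0549]
t 0.1 local [-0.3366  0.5388  0.2028] F [ 0.3711 -0.0609 -0.1608] op 0.997810874620697
align rotvec [-0.0016 -0.0001 -0.3336]
shift [-0.3438 -0.3366  0.0914]
```
Knob z ≈ .126 measured vs .122 -> tip z .112 good.

Careful with the scale: shifts go in units of 50 mm. That gives: -0.335 m is -6.7, -0.31 m is -6.2.

```bash
python3 steer.py '{"finger_gap": [0, 0, 0, 0, 0, 0, 0, 0, 0, 0], "x": [-3.2, -3.2, -3.2, -3.2, -3.2, -6.7, -6.7, -6.7, -6.7, -6.7], "y": [-3.2, -3.2, -3.2, -3.2, -3.2, -6.2, -6.2, -6.2, -6.2, -6.2], "z": [0.4, 0.4, 0.4, 0.4, 0.4, 1, 1, 1, 1, 1], "drx": [0, 0, 0, 0, 0, 0, 0, 0, 0, 0], "dry": [0, 0, 0, 0, 0, 0, 0, 0, 0, 0], "drz": [-0.333, -0.333, -0.333, -0.333, -0.333, -0.333, -0.333, -0.333, -0.333, -0.333]}' 20; python3 go.py -122 108 112
```

```text
clock: 1.1
tool_pos: [0.4273, 0.168, 0.1529]
eef_rot: [0.021, 1.0, -0.001, -0.0]
contact_force: [0.6, 0.4, 0.2]
opening: 0.115
finger_force: 0.0
t 1.1 local [-0.1204  0.1326  0.1529] F [0.5783 0.3779 0.1583] op 0.11456362399010035
align rotvec [-0.0023 -0.0007 -0.0046]
shift [ 0.0014 -0.0245  0.0409]
```

Scaled: 0.041 m is 0.82, 0.02 m is 0.4.

```bash
python3 steer.py '{"finger_gap": [0, 0, 0, 0], "x": [0.02, 0.02, 0.02, 0.02], "y": [-0.2, -0.2, -0.2, -0.2], "z": [0.4, 0.82, 0.82, 0.82], "drx": [0, 0, 0, 0], "dry": [-0.15, -0.2, -0.2, -0.2], "drz": [0, 0, 0, 0]}'; python3 go.py -122 85 112
python3 - <<'E'
from h import *
a=r.snapshot("scene")[:,:,::-1];b=r.snapshot("side")[:,:,::-1]
im=np.hstack([cv2.resize(a[140:290,170:310],(400,428)),cv2.resize(b[80:280,210:397],(400,428))])
cv2.imwrite('pics/d1.png',np.clip(im*1.4,0,255).astype('uint8'))
E
```

```text
clock: 1.5
tool_pos: [0.4314, 0.1607, 0.1163]
eef_rot: [0.02, 0.995, -0.005, 0.101]
contact_force: [0.5, 0.7, -0.4]
opening: 0.006
finger_force: 0.0
t 1.5 local [-0.1161  0.1255  0.1163] F [ 0.4287  0.7169 -0.449 ] op 0.005964990195816706
align rotvec [-0.0072  0.2026 -0.0025]
shift [ 0.0066 -0.0405  0.0033]
```

View pics/d1.png

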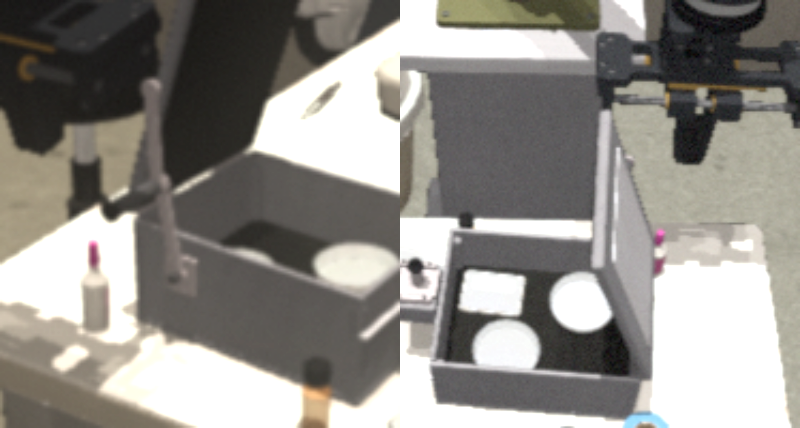

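d1: the closed fingers stand left of the knob (knob tip at about (108,206) in the left half). They clear the lid and the glue tube. I'll lower slightly and push right.

Scaled: -0.054 m is -1.08, -0.048 m is -0.96.

```bash
python3 steer.py '{"finger_gap": [0, 0, 0, 0, 0, 0, 0], "x": [0.1, 0.1, 0.1, 0.1, 0.1, 0.1, 0.1], "y": [-0.3, -0.6, -0.72, -0.84, -0.96, -1.08, -1.08], "z": [0.18, 0.18, 0.18, 0.18, 0.18, 0.18, 0.18], "drx": [0, 0, 0, 0, 0, 0, 0], "dry": [0, 0, 0, 0, 0, 0, 0], "drz": [0, 0, 0, 0, 0, 0, 0]}'; python3 go.py -120 50 108
```

```text
clock: 2.3
tool_pos: [0.4271, 0.1065, 0.1076]
eef_rot: [0.02, 0.995, -0.006, 0.102]
contact_force: [0.2, -0.1, 0.8]
opening: 0.01
finger_force: 0.0
t 2.3 local [-0.1183  0.0711  0.1076] F [ 0.2506 -0.099   0.7612] op 0.009979499691703655
align rotvec [-0.0075  0.2039 -0.0035]
shift [ 0.0015 -0.0211 -0.0006]
```

```bash
python3 steer.py '{"finger_gap": [0, 0, 0, 0, 0], "x": [0, 0, 0, 0, 0], "y": [-0.12, -0.24, -0.36, -0.48, -0.48], "z": [0, 0, 0, 0, 0], "drx": [0, 0, 0, 0, 0], "dry": [0, 0, 0, 0, 0], "drz": [0, 0, 0, 0, 0]}'; python3 go.py -120 30 108
python3 - <<'E'
from h import *
a=r.snapshot("scene")[:,:,::-1];b=r.snapshot("side")[:,:,::-1]
im=np.hstack([cv2.resize(a[140:290,170:310],(400,428)),cv2.resize(b[80:280,210:397],(400,428))])
cv2.imwrite('pics/d2.png',np.clip(im*1.4,0,255).astype('uint8'))
E
```

```text
clock: 2.8
tool_pos: [0.4258, 0.0819, 0.1076]
eef_rot: [0.02, 0.995, -0.006, 0.101]
contact_force: [0.3, -0.2, 0.1]
opening: 0.005
finger_force: 0.0
t 2.8 local [-0.1187  0.0465  0.1076] F [ 0.3077 -0.183   0.0834] op 0.005131046584351392
align rotvec [-0.0077  0.2034 -0.004 ]
shift [ 0.0011 -0.0165 -0.0006]
```

View pics/d2.png

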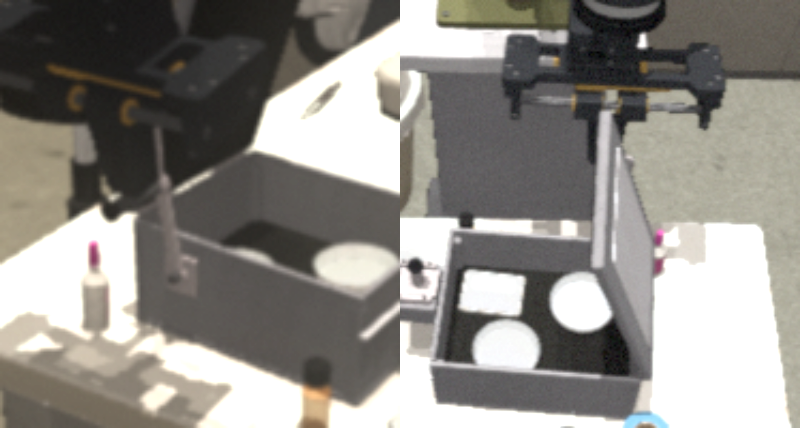

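d2: the knob at (112,205) in the left half and the stay have not moved. The fingers seem to have passed it, so I'll check where the TCP projects.

```bash
python3 - <<'E'
from h import *
from scipy.spatial.transform import Rotation as Ro
s=r.get_state();Q=Ro.from_quat(s['eef_rot'])
for n in("scene","side"):
    p=r.camera_params(n)
    P=np.array([s['tool_pos']+Q.apply([0,0,-h]) for h in(0,.02,.04,.064,.1)])
    print(n,cv2.projectPoints(P,p['rvec'],p['tvec'],np.array([[p['fx'],0,p['cx']],[0,p['fy'],p['cy']],[0,0,1]]),None)[0][:,0].round(1).tolist())
im=cv2.resize(cv2.imread('pics/d2.png')[:,:400][60:320,20:280],(780,600)[::1] and (600,600),interpolation=cv2.INTER_CUBIC)
cv2.imwrite('pics/d3.png',np.clip(255*(im/255.)**.5,0,255).astype('uint8'))
E
```

```text
scene [[219.6, 221.3], [217.8, 212.7], [215.9, 203.8], [213.6, 192.7], [209.9, 175.4]]
side [[302.4, 166.1], [303.3, 158.7], [304.2, 151.0], [305.3, 141.4], [307.0, 126.3]]
```

View pics/d3.png

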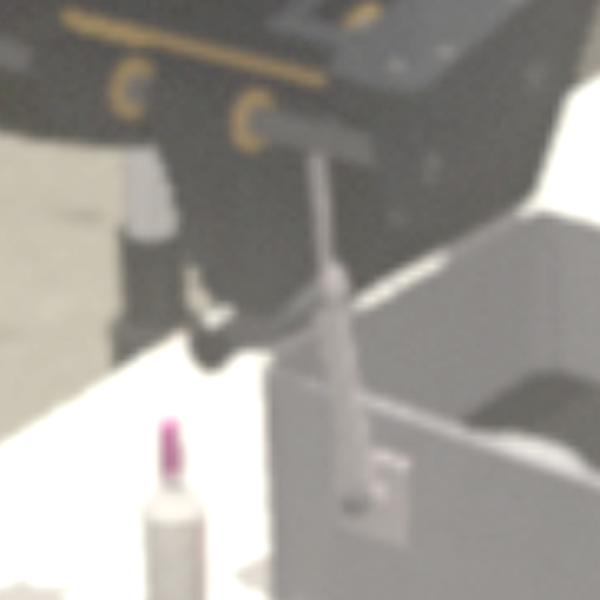

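d3: the finger ends near full-image (213,212), but the TCP projects to (220,221). The visible tip is about 20 mm short of the reported TCP, so the fingers passed over the knob. I'll go back left and measure the true tip in both views.

Scaled: 0.08 m is 1.6, 0.04 m is 0.8.

```bash
python3 steer.py '{"finger_gap": [0, 0, 0, 0, 0], "x": [0, 0, 0, 0, 0], "y": [0, 0.8, 1.6, 1.6, 1.6], "z": [-0.4, -0.4, -0.4, -0.4, -0.4], "drx": [0, 0, 0, 0, 0], "dry": [0, 0, 0, 0, 0], "drz": [0, 0, 0, 0, 0]}'
cat > tip.py <<'E'
from h import *
from scipy.spatial.transform import Rotation as Ro
s=r.get_state();Q=Ro.from_quat(s['eef_rot']);obs=[]
for n in("scene","side"):
    p=r.camera_params(n);im=r.snapshot(n);cv2.imwrite(f'pics/t_{n}.png',im[:,:,::-1])
    K=np.array([[p['fx'],0,p['cx']],[0,p['fy'],p['cy']],[0,0,1]])
    P=np.array([s['tool_pos']+Q.apply([0,0,-h]) for h in np.arange(-.01,.07,.01)])
    pr=cv2.projectPoints(P,p['rvec'],p['tvec'],K,None)[0][:,0]
    print(n,pr.round(1).tolist())
    g=im.max(2).astype(int);bg=cv2.imread(f'pics/{n}0.png').max(2).astype(int)
    u,v=pr[1].round().astype(int)
    for row in range(v-30,v+8,2):
        print(row,''.join('#' if g[row,c]<70 and bg[row,c]-g[row,c]>25 else '.' if bg[row,c]>=95 else ',' for c in range(u-22,u+22)))
    print("cols",u-22)
E
python3 tip.py
```

```text
clock: 3.4
tool_pos: [0.4253, 0.1682, 0.1268]
eef_rot: [0.017, 0.995, -0.003, 0.102]
contact_force: [-0.2, 0.9, -0.2]
opening: 0.01
finger_force: 0.0
scene [[184.0, 205.9], [182.9, 201.7], [181.7, 197.4], [180.6, 193.1], [179.5, 188.7], [178.3, 184.2], [177.1, 179.7], [175.9, 175.1]]
172 ....###,,,,,,,,,,,,,,,,,,,,,,,,,,,,,,,,,,,,,
174 .....##,,,,,,,,,,,,,,,,,,,,,,,,,,,,,,,,,,,,,
176 .....###,,,,,,,,,,,,,,,,,,,,,,,,,,,,,,,,,,,,
178 ......####,,,,,,,,,,,,,,,,,,,,,,,,,,,,,,,,,,
180 .......########,,,,,,,,,,,,,,,,,,,,,,,,,,,,,
182 ........#################,,,,,,,,,,,,,,,,,,,
184 ........#################.........,,,,,,,,..
186 .........##############............,...,,,..
188 ..............######...............,...,,,..
190 ...................................,,.,,,,..
192 ...................................,..,,,,..
194 .............................,....,,,.,,,,,,
196 .................................,,,,,,,,,,,
198 .................................,,,,,,,,,,,
200 .................................,,,,,,,,,,,
202 .................................,,,,,,,,,,,
204 ...........................
[... 498 characters left out ...]
.....
141 ..................################..........
143 ..................################..........
145 ..................###############...........
147 ..................##############............
149 ..................##############............
151 ............................................
153 ............................................
155 ............................................
157 ............................................
159 ............................................
161 ............................................
163 ............................................
165 ............................................
167 ............................................
cols 323
```

```bash
python3 - <<'E'
s=open('go.py').read()
s=s.replace("print(\"t\"","tip=s['tool_pos']-Q.apply([0,0,.027])\nprint(\"t\"").replace("(s['tool_pos']-T)","(tip-T)").replace("g-s['tool_pos']","g-tip")
open('go.py','w').write(s)
from h import *
z=np.load('chest.npz')
X,e=tri(ray("scene",(178,188.5)),ray("side",(348,150.5)));print(z['R'].T@(X-z['T']),e)
E
python3 go.py -120 110 109
```

```text
[-0.127713    0.13554334  0.15479325] [0.0014457518896005106, 0.0014457518896004587]
t 3.5 local [-0.1279  0.128   0.153 ] F [ 0.3125 -0.5544 -0.1197] op 0.004446726503583703
align rotvec [-0.0071  0.2039 -0.0016]
shift [ 0.0011 -0.0176  0.0449]
```

```bash
python3 steer.py '{"finger_gap": [0, 0, 0, 0, 0, 0, 0, 0, 0, 0], "x": [0, 0, 0, 0, 0, 0, 0, 0, 0, 0], "y": [0, 0, 0, -0.4, -0.6, -0.72, -0.84, -0.92, -1, -1], "z": [0.4, 0.9, 0.9, 0.9, 0.9, 0.9, 0.9, 0.9, 0.9, 0.9], "drx": [0, 0, 0, 0, 0, 0, 0, 0, 0, 0], "dry": [0, 0, 0, 0, 0, 0, 0, 0, 0, 0], "drz": [0, 0, 0, 0, 0, 0, 0, 0, 0, 0]}'; python3 go.py -120 50 108
```

```text
clock: 4.5
tool_pos: [0.4323, 0.1122, 0.083]
eef_rot: [0.02, 0.995, -0.006, 0.102]
contact_force: [-0.2, 0.4, 0.9]
opening: 0.007
finger_force: 0.0
t 4.5 local [-0.1189  0.0772  0.1094] F [-0.2281  0.4171  0.8619] op 0.006720908843277257
align rotvec [-0.0074  0.204  -0.0029]
shift [ 0.0014 -0.0272  0.0014]
```

Scaled: -0.018 m is -0.36, -0.012 m is -0.24.

```bash
python3 steer.py '{"finger_gap": [0, 0, 0, 0], "x": [0, 0, 0, 0], "y": [-0.12, -0.24, -0.36, -0.36], "z": [0, 0, 0, 0], "drx": [0, 0, 0, 0], "dry": [0, 0, 0, 0], "drz": [0, 0, 0, 0]}'; python3 go.py -120 20 108; python3 - <<'E'
from h import *
a=r.snapshot("scene");b=cv2.imread('pics/scene0.png')[:,:,::-1]
cv2.imwrite('pics/e1.png',a[:,:,::-1])
E
```

```text
clock: 4.9
tool_pos: [0.4314, 0.0938, 0.083]
eef_rot: [0.02, 0.995, -0.006, 0.101]
contact_force: [0.1, 1.6, -0.5]
opening: 0.003
finger_force: 0.4
t 4.9 local [-0.119   0.0589  0.1094] F [ 0.0293  1.629  -0.5344] op 0.0027565705551351096
align rotvec [-0.0073  0.2035 -0.0034]
shift [ 0.0011 -0.0388  0.0015]
```

Scaled: -0.034 m is -0.68, -0.03 m is -0.6.

```bash
python3 steer.py '{"finger_gap": [0, 0, 0, 0, 0, 0, 0], "x": [0, 0, 0, 0, 0, 0, 0], "y": [-0.12, -0.24, -0.36, -0.48, -0.6, -0.68, -0.68], "z": [0, 0, 0, 0, 0, 0, 0], "drx": [0, 0, 0, 0, 0, 0, 0], "dry": [0, 0, 0, 0, 0, 0, 0], "drz": [0, 0, 0, 0, 0, 0, 0]}'; python3 go.py -120 20 108; python3 - <<'E'
from h import *
a=r.snapshot("scene")[:,:,::-1];b=r.snapshot("side")[:,:,::-1]
im=np.hstack([cv2.resize(a[140:290,170:310],(400,428)),cv2.resize(b[80:280,210:397],(400,428))])
cv2.imwrite('pics/e2.png',np.clip(255*(im/255.)**.6,0,255).astype('uint8'))
E
```

```text
clock: 5.65
tool_pos: [0.4302, 0.0592, 0.0833]
eef_rot: [0.021, 0.995, -0.006, 0.102]
contact_force: [0.8, 0.8, 0.4]
opening: 0.003
finger_force: 0.7
t 5.65 local [-0.1189  0.0242  0.1098] F [0.7395 0.823  0.3642] op 0.0026176419294656255
align rotvec [-0.0085  0.2043 -0.0046]
shift [ 0.0014 -0.0042  0.0016]
```

View pics/e2.png

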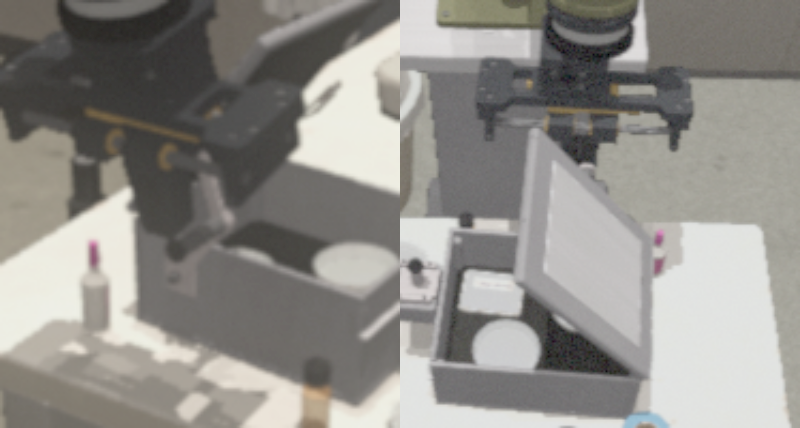

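e2: the knee is broken (knob at about (185,245) in the left half) and the lid has dropped to roughly 0.88 rad above level. I'll retreat to the left and up, then untilt and move over the lid.

Scaled: -0.04 m is -0.8, 0.04 m is 0.8.

```bash
python3 steer.py '{"finger_gap": [0, 0, 0, 0, 0, 0, 0, 0, 0], "x": [0.1, 0.4, 0.8, 1, 1.2, 1.2, 1.2, 1.2, 1.2], "y": [0.6, 1.2, 1.2, 1.2, 1.2, 1.2, 1.2, 1.2, 1.2], "z": [0, 0, -0.8, -1.8, -2.8, -3.8, -3.8, -3.8, -3.8], "drx": [0, 0, 0, 0, 0, 0, 0, 0, 0], "dry": [0, 0, 0, 0, 0, 0, 0.1, 0.204, 0.204], "drz": [0, 0, 0, 0, 0, 0, 0, 0, 0]}'; python3 go.py 0 30 270
```

```text
clock: 6.65
tool_pos: [0.3645, 0.1049, 0.2155]
eef_rot: [0.03, 0.998, -0.027, 0.053]
contact_force: [0.2, -0.2, -0.5]
opening: 0.002
finger_force: 0.0
t 6.65 local [-0.1837  0.0687  0.2423] F [ 0.185  -0.2427 -0.4772] op 0.002411793652543925
align rotvec [-0.0517  0.107  -0.0229]
shift [-0.1863 -0.0353 -0.0059]
```

Scaled: -0.05 m is -1, -0.03 m is -0.6.

```bash
python3 steer.py '{"finger_gap": [0, 0, 0], "x": [-0.6, -1, -1], "y": [0, 0, 0], "z": [-0.6, -0.9, -0.9], "drx": [-0.05, -0.05, -0.05], "dry": [0.107, 0.107, 0.107], "drz": [-0.023, -0.023, -0.023]}'; python3 go.py 0 30 280
```

```text
clock: 6.95
tool_pos: [0.4176, 0.1046, 0.2684]
eef_rot: [0.023, 1.0, 0.002, 0.006]
contact_force: [0.1, 0.5, -0.5]
opening: 0.004
finger_force: 0.0
t 6.95 local [-0.1281  0.0688  0.2954] F [ 0.1283  0.5455 -0.4791] op 0.004464723595956478
align rotvec [ 0.0052  0.0125 -0.0089]
shift [-0.1283 -0.0377  0.0168]
```

Scaled: -0.128 m is -2.56, -0.09 m is -1.8.

```bash
python3 steer.py '{"finger_gap": [0, 0, 0, 0, 0], "x": [-0.9, -1.8, -2.56, -2.56, -2.56], "y": [-0.2, -0.5, -0.76, -0.76, -0.76], "z": [0, 0, 0, 0.1, 0.34], "drx": [0.005, 0.005, 0.005, 0.005, 0.005], "dry": [0.012, 0.012, 0.012, 0.012, 0.012], "drz": [-0.009, -0.009, -0.009, -0.009, -0.009]}'; python3 go.py 0 20 230
```

```text
clock: 7.45
tool_pos: [0.5369, 0.0625, 0.2481]
eef_rot: [0.015, 1.0, -0.003, -0.004]
contact_force: [0.5, 0.9, 0.5]
opening: 0.005
finger_force: 0.0
t 7.45 local [-0.0068  0.0314  0.2751] F [0.4331 0.9118 0.4999] op 0.005012932271581581
align rotvec [-0.0054 -0.008   0.0078]
shift [-0.007  -0.0112  0.0451]
```

Scaled: 0.079 m is 1.58, 0.07 m is 1.4.

```bash
python3 steer.py '{"finger_gap": [0, 0, 0, 0, 0, 0, 0, 0], "x": [0, 0, 0, 0, 0, 0, 0, 0], "y": [0, -0.1, -0.3, -0.4, -0.5, -0.6, -0.72, -0.72], "z": [0.7, 0.98, 1.22, 1.32, 1.4, 1.5, 1.58, 1.58], "drx": [0, 0, 0, 0, 0, 0, 0, 0], "dry": [0, 0, 0, 0, 0, 0, 0, 0], "drz": [0, 0, 0, 0, 0, 0, 0, 0]}'; python3 go.py 0 -5 196
```

```text
clock: 8.25
tool_pos: [0.5362, 0.0249, 0.1701]
eef_rot: [0.015, 1.0, -0.003, -0.003]
contact_force: [-0.1, -0.6, -0.3]
opening: 0.008
finger_force: 0.0
t 8.25 local [-0.0061 -0.0062  0.1971] F [-0.1261 -0.5607 -0.3127] op 0.007983647412832725
align rotvec [-0.0055 -0.0067  0.0073]
shift [-0.0061  0.0012  0.001 ]
```

Scaled: 0.035 m is 0.7, 0.026 m is 0.52.

```bash
python3 steer.py '{"finger_gap": [0, 0, 0, 0], "x": [0, 0, 0, 0], "y": [-0.14, -0.28, -0.4, -0.5], "z": [0.18, 0.36, 0.52, 0.7], "drx": [0, 0, 0, 0], "dry": [0, 0, 0, 0], "drz": [0, 0, 0, 0]}'; python3 go.py 0 -39 142; python3 tip.py >/dev/null
```

```text
clock: 8.65
tool_pos: [0.5351, -0.0002, 0.1346]
eef_rot: [0.015, 1.0, -0.003, -0.004]
contact_force: [-0.1, 0.7, 1.8]
opening: 0.002
finger_force: 0.8
t 8.65 local [-0.0062 -0.0313  0.1616] F [-0.1335  0.6841  1.8055] op 0.002418495815107426
align rotvec [-0.0055 -0.0069  0.0078]
shift [-0.0063 -0.0076  0.0196]
```

```bash
python3 - <<'E'
from h import *
a=cv2.imread('pics/t_scene.png');b=cv2.imread('pics/t_side.png')
im=np.hstack([cv2.resize(a[100:290,190:367],(400,428)),cv2.resize(b[80:280,190:377],(400,428))])
cv2.imwrite('pics/e3.png',np.clip(255*(im/255.)**.6,0,255).astype('uint8'))
E
```

```text
(no output)
```

View pics/e3.png

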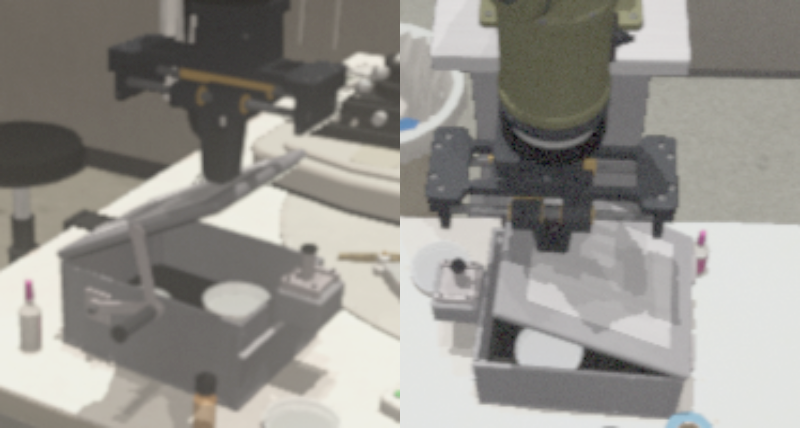

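e3: the finger tip is pressing on the lid at mid-edge, the lid is about 0.4 rad from level, and nothing else is touched. Continuing down.

Scaled: 0.054 m is 1.08, -0.017 m is -0.34.

```bash
python3 steer.py '{"finger_gap": [0, 0, 0, 0, 0, 0], "x": [0, 0, 0, 0, 0, 0], "y": [-0.08, -0.16, -0.22, -0.28, -0.32, -0.34], "z": [0.2, 0.4, 0.6, 0.78, 0.96, 1.08], "drx": [0, 0, 0, 0, 0, 0], "dry": [0, 0, 0, 0, 0, 0], "drz": [0, 0, 0, 0, 0, 0]}'; python3 go.py 0 -49 95
```

```text
clock: 9.35
tool_pos: [0.5338, -0.0166, 0.0805]
eef_rot: [0.014, 1.0, -0.002, -0.004]
contact_force: [0.4, -0.2, 1.6]
opening: 0.006
finger_force: 0.6
t 9.35 local [-0.0069 -0.0478  0.1075] F [ 0.4367 -0.2259  1.6128] op 0.00588540539344519
align rotvec [-0.0051 -0.0079  0.0084]
shift [-0.007  -0.0012  0.0124]
```

Scaled: 0.011 m is 0.22, 0.009 m is 0.18.

```bash
python3 steer.py '{"finger_gap": [0, 0, 0, 0], "x": [0, 0, 0, 0], "y": [-0.02, -0.02, -0.02, -0.02], "z": [0.1, 0.18, 0.22, 0.22], "drx": [0, 0, 0, 0], "dry": [0, 0, 0, 0], "drz": [0, 0, 0, 0]}'; python3 go.py 0 -49 95
```

```text
clock: 9.75
tool_pos: [0.534, -0.0168, 0.0703]
eef_rot: [0.014, 1.0, -0.002, -0.004]
contact_force: [-0.2, -1.2, -1.2]
opening: 0.008
finger_force: 0.0
t 9.75 local [-0.0067 -0.048   0.0973] F [-0.1516 -1.1826 -1.2419] op 0.00809326449301374
align rotvec [-0.0044 -0.0071  0.0091]
shift [-0.0067 -0.001   0.0023]
```

Scaled: 0.003 m is 0.06, 0.002 m is 0.04.

```bash
python3 steer.py '{"finger_gap": [0, 0, 0], "x": [0, 0, 0], "y": [0, 0, 0], "z": [0.04, 0.06, 0.06], "drx": [0, 0, 0], "dry": [0, 0, 0], "drz": [0, 0, 0]}';python3 steer.py '{"finger_gap": [0, 0, 0], "x": [0, 0, 0], "y": [0, 0, 0], "z": [0.02, 0.04, 0.04], "drx": [0, 0, 0], "dry": [0, 0, 0], "drz": [0, 0, 0]}'; python3 go.py 0 -49 95
```

```text
clock: 10.05
tool_pos: [0.5343, -0.0171, 0.0676]
eef_rot: [0.014, 1.0, -0.002, -0.003]
contact_force: [0.5, -0.2, -0.5]
opening: 0.006
finger_force: 0.0
clock: 10.35
tool_pos: [0.5342, -0.0173, 0.0655]
eef_rot: [0.014, 1.0, -0.002, -0.003]
contact_force: [-0.2, 0.3, 0.8]
opening: 0.002
finger_force: 0.1
t 10.35 local [-0.0065 -0.0484  0.0925] F [-0.2572  0.278   0.8177] op 0.00182236018937446
align rotvec [-0.0047 -0.0067  0.0087]
shift [-0.0065 -0.0006 -0.0026]
```

```bash
for i in 1; do python3 steer.py '{"finger_gap": [0, 0, 0], "x": [0, 0, 0], "y": [0, 0, 0], "z": [0.02, 0.04, 0.04], "drx": [0, 0, 0], "dry": [0, 0, 0], "drz": [0, 0, 0]}';  python3 steer.py '{"finger_gap": [0, 0, 0], "x": [0, 0, 0], "y": [0, 0, 0], "z": [0.02, 0.03, 0.03], "drx": [0, 0, 0], "dry": [0, 0, 0], "drz": [0, 0, 0]}'; done; python3 go.py
```

```text
clock: 10.65
tool_pos: [0.5341, -0.0174, 0.0634]
eef_rot: [0.014, 1.0, -0.002, -0.004]
contact_force: [0.3, -0.2, 0.4]
opening: 0.002
finger_force: 0.1
clock: 10.95
tool_pos: [0.534, -0.0173, 0.0619]
eef_rot: [0.014, 1.0, -0.002, -0.004]
contact_force: [0.4, 0.1, 0.0]
opening: 0.005
finger_force: 0.1
t 10.95 local [-0.0067 -0.0485  0.0889] F [0.4257 0.1475 0.0028] op 0.0054320809726063155
align rotvec [-0.0048 -0.0071  0.0087]
```

Careful with the scale: shifts go in units of 50 mm. That gives: 0.002 m is 0.04, 0.001 m is 0.02.

```bash
python3 steer.py '{"finger_gap": [0, 0, 0], "x": [0, 0, 0], "y": [0, 0, 0], "z": [0.02, 0.04, 0.04], "drx": [0, 0, 0], "dry": [0, 0, 0], "drz": [0, 0, 0]}';  python3 steer.py '{"finger_gap": [0, 0, 0], "x": [0, 0, 0], "y": [0, 0, 0], "z": [0.02, 0.04, 0.04], "drx": [0, 0, 0], "dry": [0, 0, 0], "drz": [0, 0, 0]}';python3 go.py
```

```text
clock: 11.25
tool_pos: [0.534, -0.0174, 0.0603]
eef_rot: [0.014, 1.0, -0.003, -0.003]
contact_force: [0.1, -1.1, 3.8]
opening: 0.002
finger_force: 2.0
clock: 11.55
tool_pos: [0.534, -0.0174, 0.06]
eef_rot: [0.014, 1.0, -0.003, -0.003]
contact_force: [-4.6, -1.4, 21.0]
opening: 0.009
finger_force: 10.6
t 11.55 local [-0.0067 -0.0486  0.087 ] F [-4.576  -1.5844 21.0431] op 0.008552275007907865
align rotvec [-0.0061 -0.0057  0.0089]
```

Firm contact at 21 N, so the lid is down; this puts the true tip about 35 mm behind the reported TCP. I'll lift off and check the lid and bolt.

```bash
sed -i 's/\.027/.035/' go.py; python3 steer.py '{"finger_gap": [0, 0, 0, 0, 0, 0, 0], "x": [0, 0, 0, 0, 0, 0, 0], "y": [0, 0, 0, -0.8, -1.6, -2.14, -2.14], "z": [-0.1, -0.8, -1.3, -1.3, -1.3, -1.3, -1.3], "drx": [0, 0, 0, 0, 0, 0, 0], "dry": [0, 0, 0, 0, 0, 0, 0], "drz": [0, 0, 0, 0, 0, 0, 0]}'; python3 go.py -3 -152 110; python3 tip.py >/dev/null; python3 - <<'E'
from h import *
a=cv2.imread('pics/t_scene.png');b=cv2.imread('pics/t_side.png')
im=np.hstack([cv2.resize(a[130:300,200:360],(400,425)),cv2.resize(b[100:290,180:359],(400,425))])
cv2.imwrite('pics/e4.png',np.clip(255*(im/255.)**.6,0,255).astype('uint8'))
E
```

```text
clock: 12.25
tool_pos: [0.5303, -0.1297, 0.1228]
eef_rot: [0.018, 1.0, -0.004, -0.004]
contact_force: [-0.3, 0.2, -0.3]
opening: 0.007
finger_force: 0.0
t 12.25 local [-0.0062 -0.1608  0.1578] F [-0.3309  0.1405 -0.3215] op 0.0074175350144545646
align rotvec [-0.008  -0.0085  0.0009]
shift [-0.0036  0.0091  0.0477]
```

View pics/e4.png

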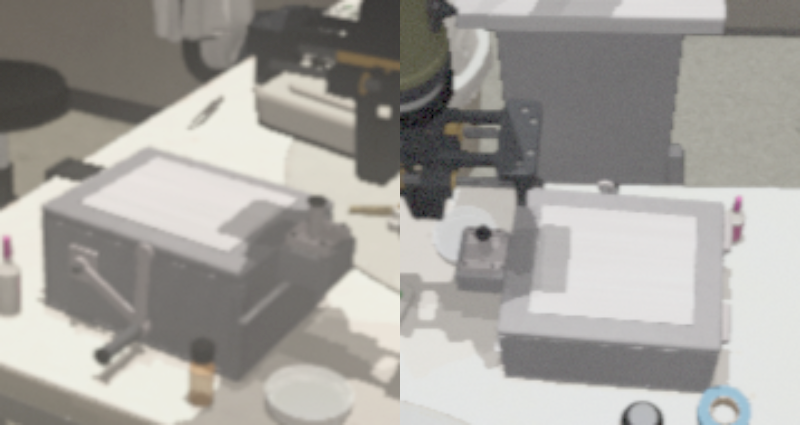

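e4: the lid lies level and shut. The bolt knob, at about (317,205) left and (483,233) right, is still drawn back, and the bystanders haven't moved. Lowering beside the bolt knob.

```bash
python3 steer.py '{"finger_gap": [0, 0, 0, 0, 0, 0, 0, 0, 0], "x": [-0.06, -0.06, -0.06, -0.06, -0.06, -0.06, -0.06, -0.06, -0.06], "y": [0, 0, 0, 0.12, 0.24, 0.36, 0.48, 0.54, 0.54], "z": [0.4, 0.8, 0.94, 0.94, 0.94, 0.94, 0.94, 0.94, 0.94], "drx": [0, 0, 0, 0, 0, 0, 0, 0, 0], "dry": [0, 0, 0, 0, 0, 0, 0, 0, 0], "drz": [0, 0, 0, 0, 0, 0, 0, 0, 0]}'; python3 go.py -3 -117 110
```

```text
clock: 13.25
tool_pos: [0.5356, -0.0967, 0.0769]
eef_rot: [0.014, 1.0, -0.002, -0.003]
contact_force: [0.2, -1.4, 0.1]
opening: 0.004
finger_force: 0.3
t 13.25 local [-0.0021 -0.1277  0.1119] F [ 0.268  -1.3889  0.0768] op 0.0038132575774841772
align rotvec [-0.0046 -0.0053  0.0092]
shift [0.0008 0.0107 0.0019]
```

Scaled: 0.008 m is 0.16, 0.004 m is 0.08.

```bash
python3 steer.py '{"finger_gap": [0, 0, 0], "x": [0, 0, 0], "y": [0.08, 0.16, 0.16], "z": [0, 0, 0], "drx": [0, 0, 0], "dry": [0, 0, 0], "drz": [0, 0, 0]}'; python3 steer.py '{"finger_gap": [0, 0, 0], "x": [0, 0, 0], "y": [0.04, 0.08, 0.08], "z": [0, 0, 0], "drx": [0, 0, 0], "dry": [0, 0, 0], "drz": [0, 0, 0]}'; python3 go.py -3 -117 110
```

```text
clock: 13.55
tool_pos: [0.5356, -0.0885, 0.0766]
eef_rot: [0.014, 1.0, -0.002, -0.003]
contact_force: [0.9, -1.0, 0.4]
opening: 0.005
finger_force: 0.5
clock: 13.85
tool_pos: [0.5353, -0.0867, 0.0764]
eef_rot: [0.015, 1.0, -0.003, -0.004]
contact_force: [1.5, -4.7, 2.4]
opening: 0.007
finger_force: 2.4
t 13.85 local [-0.0028 -0.1177  0.1114] F [ 1.6591 -4.6241  2.3575] op 0.006545475832053991
align rotvec [-0.0069 -0.0069  0.0076]
shift [0.0002 0.0007 0.0014]
```

```bash
python3 steer.py '{"finger_gap": [0, 0, 0], "x": [0, 0, 0], "y": [0.02, 0.04, 0.04], "z": [0, 0, 0], "drx": [0, 0, 0], "dry": [0, 0, 0], "drz": [0, 0, 0]}'; python3 go.py -3 -117 110
```

```text
clock: 14.15
tool_pos: [0.5352, -0.0866, 0.0764]
eef_rot: [0.016, 1.0, -0.005, -0.004]
contact_force: [0.8, -7.8, 3.6]
opening: 0.005
finger_force: 4.0
t 14.15 local [-0.0029 -0.1175  0.1114] F [ 1.1028 -7.7628  3.6211] op 0.004780651119360673
align rotvec [-0.0091 -0.0072  0.0061]
shift [0.0001 0.0005 0.0014]
```

Scaled: -0.16 m is -3.2, -0.12 m is -2.4.

```bash
python3 steer.py '{"finger_gap": [0, 0, 0, 0, 0, 0, 0, 0], "x": [0, 0, 0, 0.4, 0.8, 0.8, 0.8, 0.8], "y": [-0.2, -0.6, -0.9, -1.2, -1.6, -2, -2.4, -2.4], "z": [0, 0, -0.6, -1.6, -2.4, -3.2, -3.2, -3.2], "drx": [0, 0, 0, 0, 0, 0, 0, 0], "dry": [0, 0, 0, 0, 0, 0, 0, 0], "drz": [0, 0, 0, 0, 0, 0, 0, 0]}'; python3 - <<'E'
from h import *
for n in("scene","side"):cv2.imwrite(f'pics/f_{n}.png',r.snapshot(n)[:,:,::-1])
a=cv2.imread('pics/f_scene.png')[185:255,285:355];b=cv2.imread('pics/f_side.png')[165:255,195:285]
im=np.hstack([cv2.resize(a,(400,400),interpolation=2),cv2.resize(b,(400,400),interpolation=2)])
cv2.imwrite('pics/f.png',np.clip(255*(im/255.)**.6,0,255).astype('uint8'))
E
```

```text
clock: 14.95
tool_pos: [0.4922, -0.2041, 0.2376]
eef_rot: [0.017, 1.0, -0.003, -0.003]
contact_force: [-0.1, -0.2, -1.1]
opening: 0.006
finger_force: 0.0
```

View pics/f.png

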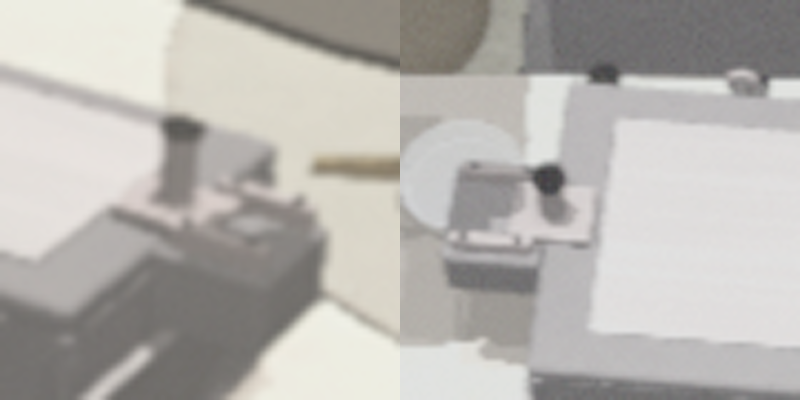

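f: the bolt plate reaches over the lid's edge, with the knob at (317.4,207) in scene and (228,205) in side. That was my 11th picture, one over the limit, so I won't view any more. I'll check the travel numerically.

```bash
python3 - <<'E'
from h import *
z=np.load('chest.npz');f=lambda w:z['R'].T@(w-z['T'])
X0,_=tri(ray("scene",(326.8,210)),ray("side",(217.5,203.6)));X1,e=tri(ray("scene",(317.4,206.5)),ray("side",(228.1,205.05)))
print(f(X0),f(X1),f(X1)-f(X0),e)
for n in("scene","side"):
    a=cv2.imread(f'pics/{n}0.png').astype(int).max(2);b=cv2.imread(f'pics/f_{n}.png').astype(int).max(2)
    # dark-head centroids before/after
    for im,(u,v) in((a,(327,210) if n=="scene" else (217,204)),(b,(317,207) if n=="scene" else (228,205))):
        w=im[v-5:v+5,u-7:u+8];ys,xs=np.nonzero(w<w.min()+25);print(n,xs.mean()+u-7,ys.mean()+v-5)
E
```

```text
[-0.00343196 -0.11511127  0.12891954] [-0.00099342 -0.09446853  0.12958277] [0.00243854 0.02064274 0.00066323] [0.0005030894676609684, 0.0005030894676610581]
scene 325.69565217391306 210.7391304347826
scene 316.3 207.5
side 216.75 204.25
side 228.0 205.21875
```

```bash
python3 -c "
from plant import r
print(r.finish_job())"
```

```text
the job is handed in; nothing more can be done
None
```

The job is handed in at about 15 s: the stay was unlocked, the lid pressed shut (21 N at most) and the bolt pushed to its stop (about 21 mm measured travel). I saw no bystander shifted, but no verdict came back, and I viewed 11 pictures, one over the limit of 10.

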